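Switch on the dust extractor at the orthotics bench

TASK

Before grinding starts, switch on the dust extractor: of the three grey switch boxes on the bench, find the one whose toggle bat ends in a round ball, and flip that bat from the robot's side past its centre so that it snaps over and stays leaning away from the robot. Leave the other two switches (flat paddle and T-bar) as they are.

Things in the scene. Friction and masses are not known exactly. Their poses are not given: they have to be found in the camera images.
- ball_bat_box: Extractor switch: grey metal box 74 (x) x 80 (y) x 55 mm high on a 90 x 60 x 3 mm foot, screwed to the bench. Origin: centre of its underside, z up, -x roughly towards the robot (within 35 degrees). Its bat, an 8 mm steel rod ending in a black ball 24 mm across, pivots about box y at a point 58 mm above the origin; the ball's centre is 50 mm from that pivot.
- ball_bat (a joint): Angle of the ball-tipped bat in the box's x-z plane, rad: 0 (start) = off, leaning 0.45 from upright to box -x (ball centre 22 mm to -x of the pivot, 45 mm above it); 0.45 = upright; 0.9 = on, leaning to box +x. Sprung away from upright: about 3 N at the ball starts it, less nearer upright; once past upright it snaps to the other end stop and stays.
- paddle_bat_tip (a point): Bystander. Point in the bat of a like grey box, 50 mm from its pivot; the bat ends in a flat black paddle 32 mm wide (along its pivot axis), 30 mm long, 6 mm thick, and leans to the robot's side. The three boxes stand in a row across the bench in any order, at least 215 mm apart sideways, with loose things up to 75 mm high between and around them.
- tbar_bat_tip (a point): Bystander. Point in the bat of a like grey box, 50 mm from its pivot: the centre of a black crossbar 50 mm long and 10 mm thick that makes the bat a T. It leans away from the robot.
Mind the look-alikes: they are no part of the job. What is shaped like the ball_bat_box but blue or purple is not meant.

How it is judged (in metres and radians):
At the end, for the whole second after the job is handed in: The ball-tipped bat has snapped over and leans away from the robot (joint over 0.75 of 0.9 rad); the tips of the paddle and T-bar bats are within 15 mm of where they started, so both are still on the side they were (value of joint ball_bat above 0.75 rad and distance of each of paddle_bat_tip, tbar_bat_tip from where it was at the start of the episode below 0.015 m); the robot touches nothing.
It fails at once if the paddle or the T-bar switch is flipped (its tip moved more than 20 mm) (distance of any of paddle_bat_tip, tbar_bat_tip from where it was at the start of the episode above 0.02 m).
It also fails if it takes over 32 s, if anything falls off the work surface, if the arm or the gripper's body presses on something with over 40 N, if the wrist force passes 120 N, or if a joint passes its speed limit or range.

ROBOT

A 6-joint arm with a two-finger parallel gripper is mounted at the origin on the work surface. World frame = base frame: x ahead of the robot, y to its left, z up, the work surface at z = 0. Lengths are in m, angles in degrees, forces in N, time in s.
With the tool pointing down it reaches from about 0.275 to 0.975 m from the base axis. Payload 8.4 kg.
Tool frame: the origin (TCP) lies midway between the tips of the shut fingers; the grasp point (between the pads) lies 19 mm behind it; z points along the fingers, y is the line along which they close (so a half turn about z gives the same grasp; the last joint's range is limited). The gripper opens to 92 mm and grips with 3 to 60 N. Pads are 20 mm wide; open, the fingers measure 128 mm over their backs; the gripper's body (75 mm by 189 mm) begins 69 mm behind the grasp point.
Start: joints at [-69.637, 20.225, 93.587, -0, 66.188, -0.138], TCP at [0.219, -0.585, 0.215] pointing down, gripper open.
Joint ranges: [-150.9, 150.9], [-52.94, 120.26], [3.33, 152.33], [-74.26, 254.26], [0, 154.13], [-172.89, 172.89]. Speed limits (degrees/s): [127.2, 127.2, 159.86, 180, 180, 180].

INTERFACE

Orientations are given as a 3x3 rotation matrix whose columns are the frame's x, y, z axes.
In Python, from bench import ctrl gives the robot as it stands.
- The arm moves only by the tool apply_moves, never from a script. Its argument "targets" is a list that holds one entry, the list of rows, each a list of 7 numbers: the shift along the tool's x, y, z in m, then the turn, a rotation vector about the tool's x, y, z in degrees, then the finger opening in m, from 0 to 0.0919. A call has 1 to 12 rows; each row shifts and turns the commanded pose from where the row before left it, along the tool's axes as they then stand; what a row does not reach is not made up. A row lasts 1/12 s, in which the tool goes at most 41.7 mm and 7.16 degrees, less where a joint would pass 70% of its speed; a pose out of reach is approached as far as the arm can. A call is refused whole if a number of a shift passes 0.0417 or a number of a turn 7.16, either way. A call with a gripper value outside its range is refused whole. The fingers move at their own pace and stop on an object; "squeeze" is the grip in N (left out, the last holds). Time passes only in rows, so rows that do not move let the fingers close. It gives the time, the measured TCP pose, the force, the opening and the grip force at its end, in the units of the state.
- ctrl.get_obs(): the state, without advancing time (a new reading comes with each control period).
- ctrl.get_image(name): name is "side" or "top"; returns a dict with "pixels" (400x640x3 uint8, red, green, blue), "K" (3x3 intrinsics, pixels), "distortion" ([k1, k2, p1, p2, k3] as OpenCV has them; the pictures are not rectified), "cam_to_world" (4x4, takes a point from camera to world coordinates). Camera axes: x right, y up, looking along -z (the intrinsics and any distortion apply to the point x, -y, -z); pixel columns grow to the right and rows downward; lengths in m; the calibration is good to about 2 mm. A picture is of the moment at which its call begins. There is no depth.
- ctrl.close_job(): hands the job in; it is judged then, once.
The state is a dict: "t": time; "joint_pos": joint angles; "dq": joint speeds; "tau": joint torques, N m; "tcp_pos": TCP position; "ee_rot": TCP orientation; "contact_force": force on the tool from outside, world axes, zero at the start; "moment": the same for the moment, N m; "width": finger opening in m; "grasp_force": force on a finger pad.
Only numpy, scipy, OpenCV 4.12 (cv2) and the standard library are available. Lean on these libraries where they do the work, as an engineer would, in place of code of your own. Each camera call takes 0.05 s, during which the arm holds its last target. There are 200 camera calls.

## Working session

There is one attempt and no reset: what is moved stays moved. The work goes in short steps, Python scripts to look and compute and a tool call to move; the robot and the scene stay as the last step left them, time stands still between calls to the robot, and variables do not carry over. Pictures are saved under pics/ and viewed, at most 10 in all, crops included, and the job is handed in when it is done.

Besides the shell and the picture viewer there is one more tool, called by a JSON object that holds its "api" and its "payload", one argument or row to a line. apply_moves: Moves the arm, as the interface text tells. Its arguments: {"type":"object","properties":{"targets":{"type":"array"},"squeeze":{"type":"number"}},"required":["targets"]}

```bash
mkdir -p pics && python3 - <<'E'
from bench import ctrl
import cv2, pickle
d={}
for n in("top","side"):
    r=ctrl.get_image(n); d[n]=r
    cv2.imwrite(f"pics/{n}0.png",r["pixels"][:,:,::-1])
    print(n,r["K"],r["distortion"],r["cam_to_world"])
pickle.dump(d,open("im0.pkl","wb"))
o=ctrl.get_obs();print(o["t"],o["tcp_pos"],o["ee_rot"],o["width"])
E
```

```text
top [[381.59510715   0.         320.05182276]
 [  0.         381.59510715 203.60560401]
 [  0.           0.           1.        ]] [-0.04226978  0.          0.          0.          0.        ] [[ 0.01209552  0.9933111  -0.11483364  0.31504444]
 [-0.99973843  0.0097839  -0.02067253 -0.00672312]
 [-0.01941073  0.11505365  0.99316961  0.86101673]
 [ 0.          0.          0.          1.        ]]
side [[508.05242324   0.         311.82231535]
 [  0.         508.05242324 198.47316673]
 [  0.           0.           1.        ]] [-0.13986762  0.          0.          0.          0.        ] [[-0.98606493  0.10163836 -0.1317027   0.26730587]
 [-0.16616948 -0.56377469  0.80904005  1.0319515 ]
 [ 0.00797885  0.81965099  0.57280764  0.82385268]
 [ 0.          0.          0.          1.        ]]
0.1 [ 0.21873249 -0.5849946   0.21393111] [[ 9.36672068e-01  3.50207445e-01 -4.26778523e-04]
 [ 3.50207704e-01 -9.36671305e-01  1.19576555e-03]
 [ 1.90148019e-05 -1.26950132e-03 -9.99999194e-01]] 0.09183689049848444
```

View pics/top0.png

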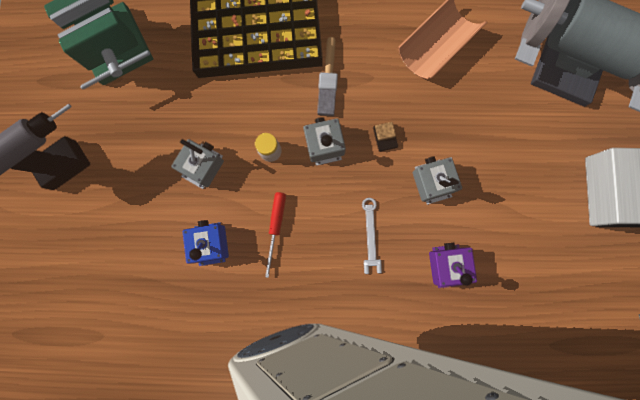

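View pics/side0.png

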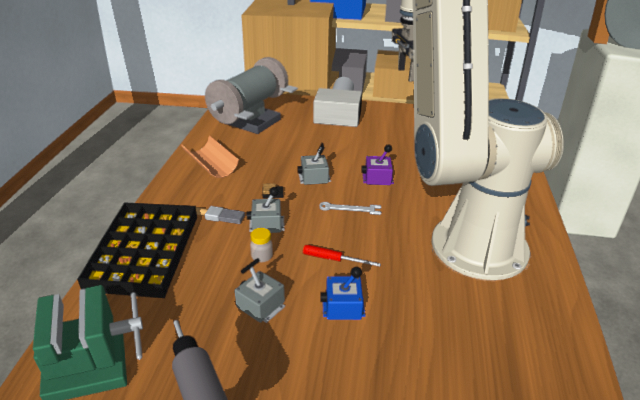

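The top view shows grey boxes at about (197,163), which looks like the T-bar, (324,140) and (437,182). Blue and purple decoys stand nearer the robot. I'll enlarge the grey ones.

```bash
python3 - <<'E'
import cv2,numpy as np
t=cv2.imread("pics/top0.png");s=cv2.imread("pics/side0.png")
f=lambda im,x,y,w,h,k:cv2.resize(im[y:y+h,x:x+w],None,fx=k,fy=k,interpolation=cv2.INTER_CUBIC)
a=np.hstack([f(t,290,105,66,75,6),f(t,405,145,66,75,6)])
b=np.hstack([f(s,240,172,66,75,6),f(s,290,130,66,75,6)])
cv2.imwrite("pics/c1.png",a);cv2.imwrite("pics/c2.png",b)
E
```

```text
(no output)
```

View pics/c1.png

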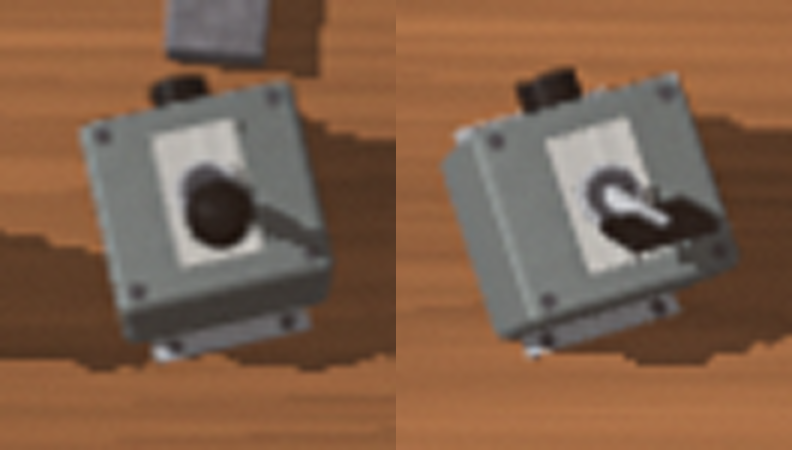

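View pics/c2.png

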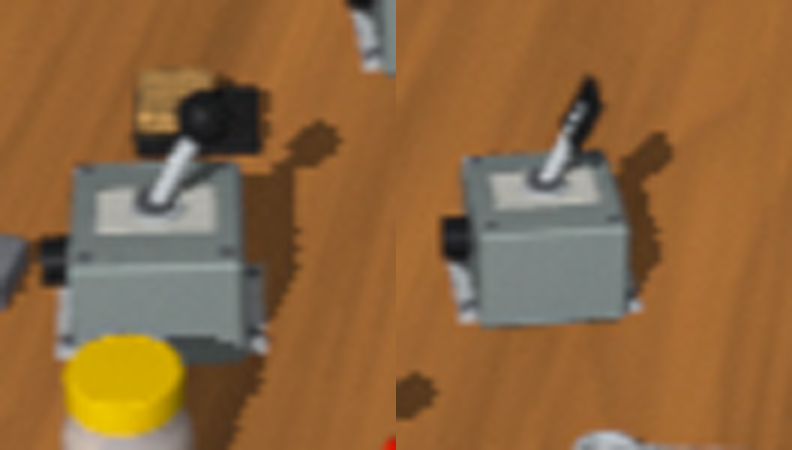

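The left crop of each pair is the ball switch: a round ball at about (326.1,139.8) in top and (274,191) in side. The right box is the paddle, so the middle grey box is the target. Next I'll triangulate the ball and project the box's screws onto the lid plane to get its yaw.

```bash
cat > h.py <<'E'
import numpy as np,cv2,pickle
D=pickle.load(open("im0.pkl","rb"))
def ray(n,p):
    r=D[n];u=cv2.undistortPoints(np.array([[p]],float),r["K"],np.array(r["distortion"]))[0,0]
    T=np.array(r["cam_to_world"]);return T[:3,3],T[:3,:3]@[u[0],-u[1],-1]
def plane(n,p,z):
    o,d=ray(n,p);return o+d*(z-o[2])/d[2]
def tri(a,b):
    o,d=ray("top",a);q,e=ray("side",b)
    s=np.linalg.lstsq(np.c_[d,-e],q-o,rcond=None)[0];A=o+s[0]*d;B=q+s[1]*e
    return (A+B)/2,np.linalg.norm(A-B)
E
python3 - <<'E'
from h import *
np.set_printoptions(precision=4,suppress=True)
c=lambda x,y,x0=290,y0=105:((x+.5)/6-.5+x0,(y+.5)/6-.5+y0)
print("ball",tri(c(219,211),c(206,116,240,172)), plane("top",c(219,211),.103))
S=[plane("top",c(*p),.055) for p in((103,135),(273,97),(138,292))]
print(S); a=S[0]-S[2];b=S[0]-S[1]
print(np.degrees(np.arctan2(a[1],a[0])),np.degrees(np.arctan2(-b[0],b[1])),"centre",(S[1]+S[2])/2)
S=[plane("top",c(*p),.055) for p in((83,130),(292,85),(125,312),(330,268))]
print(S,"corner centre",np.mean(S,0))
print("paddle tip",plane("top",c(660,225,339,145),.103))
print("tbar",plane("top",(193,152),.103),"jar",plane("top",(266,144),.07),"block",plane("top",(385,130),.04))
E
```

```text
ball (array([ 0.5334, -0.0017,  0.1034]), np.float64(0.0010183189915095661)) [ 0.534  -0.0017  0.103 ]
[array([0.5761, 0.0411, 0.055 ]), array([ 0.5908, -0.0206,  0.055 ]), array([0.5177, 0.0275, 0.055 ])]
13.104109113182536 13.373450266936722 centre [0.5542 0.0035 0.055 ]
[array([0.5779, 0.0484, 0.055 ]), array([ 0.5953, -0.0275,  0.055 ]), array([0.5103, 0.0321, 0.055 ]), array([ 0.5271, -0.0416,  0.055 ])] corner centre [0.5527 0.0029 0.055 ]
paddle tip [ 0.4488 -0.2488  0.103 ]
tbar [0.507  0.2717 0.103 ] jar [0.5335 0.1268 0.07  ] block [ 0.5755 -0.1315  0.04  ]
```

The ball is at about (0.5335,-0.002,0.103) and the box yaw is about 13°. I'll shut the fingers, align the tool x axis with box x, and swing to a point about 60 mm on the robot's side of the ball, staying high.

{"api": "apply_moves", "payload": {
  "targets": [
    [[0,0,0,0,0,7,0],[0.0164,-0.0215,0,0,0,0,0],[0.0164,-0.0215,0,0,0,0,0],[0.0164,-0.0215,0,0,0,0,0],[0.0164,-0.0215,0,0,0,0,0],[0.0164,-0.0215,0,0,0,0,0],[0.0164,-0.0215,0,0,0,0,0],[0.0164,-0.0215,0,0,0,0,0],[0.0164,-0.0215,0,0,0,0,0],[0.0164,-0.0215,0,0,0,0,0],[0.0164,-0.0215,0,0,0,0,0],[0.0164,-0.0215,0,0,0,0,0]]
  ],
  "squeeze": 5
}}

```text
t: 1.1
tcp_pos: [0.3392, -0.312, 0.2144]
ee_rot: [[0.972, 0.233, -0.0], [0.233, -0.972, 0.0], [-0.0, -0.0, -1.0]]
contact_force: [0.2, 0.1, 0.6]
width: 0.0138
grasp_force: 0.0
```

{"api": "apply_moves", "payload": {
  "targets": [
    [[0.0164,-0.0215,0,0,0,0,0],[0.0164,-0.0215,0,0,0,0,0],[0.0164,-0.0215,0,0,0,0,0],[0.0164,-0.0215,0,0,0,0,0],[0.0164,-0.0215,0,0,0,0,0],[0.0164,-0.0215,0,0,0,0,0],[0.0164,-0.0215,0,0,0,0,0],[0.0164,-0.0215,0,0,0,0,0],[0.0164,-0.0215,0,0,0,0,0],[0.0164,-0.0215,0,0,0,0,0],[0.0164,-0.0215,0,0,0,0,0],[0.0164,-0.0215,0,0,0,0,0]]
  ]
}}

```text
t: 2.1
tcp_pos: [0.4703, -0.0152, 0.2144]
ee_rot: [[0.972, 0.234, -0.0], [0.234, -0.972, -0.0], [-0.0, -0.0, -1.0]]
contact_force: [-0.3, -0.2, -0.6]
width: 0.0006
grasp_force: 0.0
```

{"api": "apply_moves", "payload": {
  "targets": [
    [[0,0,0,0,0,0,0],[0,0,0,0,0,0,0],[0,0,0,0,0,0,0]]
  ]
}}

```text
t: 2.35
tcp_pos: [0.4697, -0.0168, 0.2143]
ee_rot: [[0.972, 0.234, -0.001], [0.234, -0.972, -0.0], [-0.001, 0.0, -1.0]]
contact_force: [0.1, 0.4, 0.6]
width: 0.0007
grasp_force: 0.0
```

{"api": "apply_moves", "payload": {
  "targets": [
    [[0,0,0.02,0,0,0,0],[0,0,0.02,0,0,0,0],[0,0,0.02,0,0,0,0],[0,0,0.02,0,0,0,0],[0,0,0.02,0,0,0,0],[0,0,0.018,0,0,0,0],[0,0,0,0,0,0,0],[0,0,0,0,0,0,0]]
  ]
}}

```text
t: 3.02
tcp_pos: [0.4692, -0.0174, 0.0962]
ee_rot: [[0.973, 0.232, -0.002], [0.232, -0.973, -0.0], [-0.002, -0.001, -1.0]]
contact_force: [0.4, -0.3, 0.0]
width: 0.0008
grasp_force: 0.0
```

{"api": "apply_moves", "payload": {
  "targets": [
    [[0.01,0,0,0,0,0,0],[0.01,0,0,0,0,0,0],[0.01,0,0,0,0,0,0],[0.005,0,0,0,0,0,0],[0.005,0,0,0,0,0,0],[0.005,0,0,0,0,0,0],[0.005,0,0,0,0,0,0],[0,0,0,0,0,0,0]]
  ]
}}

```text
t: 3.68
tcp_pos: [0.5185, -0.0046, 0.0964]
ee_rot: [[0.972, 0.234, -0.002], [0.234, -0.972, -0.0], [-0.002, -0.0, -1.0]]
contact_force: [-3.0, -0.1, 1.5]
width: 0.0004
grasp_force: 1.6
```

```bash
python3 - <<'E'
from bench import ctrl
import cv2,numpy as np
s=ctrl.get_image("side")["pixels"][:,:,::-1]
f=lambda im,x,y,w,h,k:cv2.resize(im[y:y+h,x:x+w],None,fx=k,fy=k,interpolation=cv2.INTER_CUBIC)
cv2.imwrite("pics/s1.png",f(s,220,110,130,130,4))
E
```

```text
(no output)
```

View pics/s1.png

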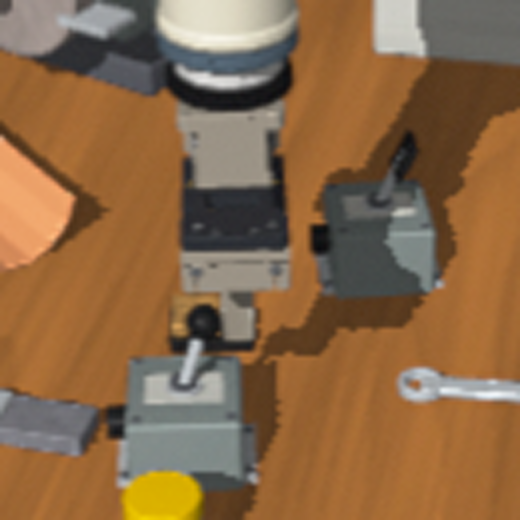

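The shut fingers are on the robot's side of the ball (crop (205,320), about (271,190) in the full image). They press with 3 N and the bat has started towards upright. I'll keep pushing about 24 mm.

{"api": "apply_moves", "payload": {
  "targets": [
    [[0.004,0,0,0,0,0,0],[0.004,0,0,0,0,0,0],[0.004,0,0,0,0,0,0],[0.004,0,0,0,0,0,0],[0.004,0,0,0,0,0,0],[0.004,0,0,0,0,0,0],[0,0,0,0,0,0,0],[0,0,0,0,0,0,0]]
  ]
}}

```text
t: 4.4
tcp_pos: [0.5425, 0.0008, 0.0965]
ee_rot: [[0.972, 0.234, 0.0], [0.234, -0.972, 0.0], [0.0, 0.0, -1.0]]
contact_force: [-0.0, -1.2, 0.2]
width: 0.0007
grasp_force: 0.0
```

```bash
python3 - <<'E'
from bench import ctrl
import cv2,numpy as np
s=ctrl.get_image("side")["pixels"][:,:,::-1]
f=lambda im,x,y,w,h,k:cv2.resize(im[y:y+h,x:x+w],None,fx=k,fy=k,interpolation=cv2.INTER_CUBIC)
cv2.imwrite("pics/s2.png",f(s,220,110,130,130,4))
E
```

```text
(no output)
```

View pics/s2.png

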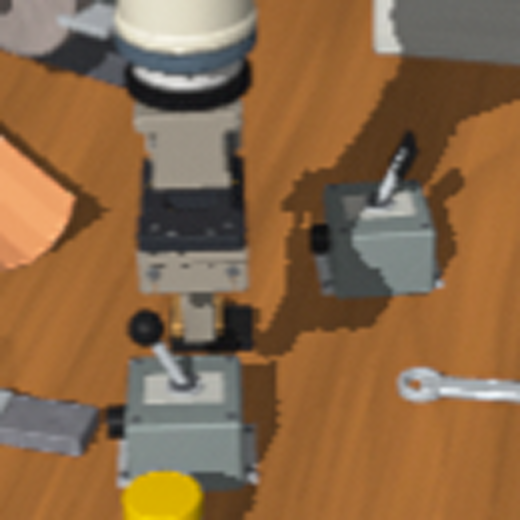

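The ball has snapped over and leans away from the robot (crop (146,327)). The fingers are clear of it and read almost no force. I'll back off and rise.

{"api": "apply_moves", "payload": {
  "targets": [
    [[-0.01,0,0,0,0,0,0],[-0.02,0,0,0,0,0,0],[-0.02,0,0,0,0,0,0],[-0.01,0,-0.02,0,0,0,0],[0,0,-0.03,0,0,0,0],[0,0,-0.03,0,0,0,0],[0,0,-0.02,0,0,0,0],[0,0,0,0,0,0,0],[0,0,0,0,0,0,0],[0,0,0,0,0,0,0]]
  ]
}}

```text
t: 5.28
tcp_pos: [0.4827, -0.0133, 0.1958]
ee_rot: [[0.972, 0.233, -0.001], [0.233, -0.972, 0.0], [-0.001, -0.0, -1.0]]
contact_force: [-0.1, -0.5, -0.9]
width: 0.0006
grasp_force: 0.0
```

```bash
python3 - <<'E'
from bench import ctrl
import cv2
cv2.imwrite("pics/s3.png",ctrl.get_image("side")["pixels"][:,:,::-1])
E
```

```text
(no output)
```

View pics/s3.png

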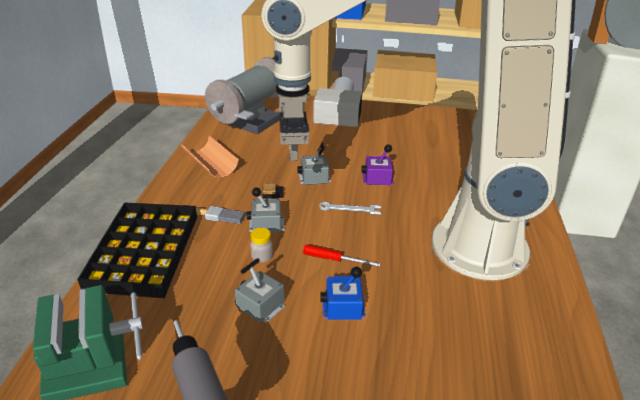

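The ball bat (256,192) leans away from the robot, the paddle (322,148) and T-bar (251,266) are as they were, and the arm is clear.

```bash
python3 -c "
from bench import ctrl
print(ctrl.close_job())"
```

```text
the job is handed in; nothing more can be done
None
```

The extractor's ball-tipped switch has snapped over and leans away from the robot, the paddle and T-bar switches look unmoved in the last picture, the arm is clear, and the job is handed in (no verdict was returned).

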